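# Probe the test pump's slanted tube with the gauge rod and show the tip

### The arm

A 6-joint arm with a two-finger parallel gripper is mounted at the origin on the work surface. World frame = base frame: x ahead of the robot, y to its left, z up, the work surface at z = 0. Lengths are in m, angles in rad, forces in N, time in s.
With the tool pointing down it reaches from about 0.275 to 0.725 m from the base axis. Payload 15.9 kg.
Tool frame: the origin (TCP) lies on the centre line of the jaws, within the pads' length; the fingertips stand tcp_to_tips ahead of it and the grasp point (between the pads) lies 8 mm behind it (tcp_to_tips is the distance from the TCP to the fingertips, in m); z points along the fingers, y is the line along which they close (so a half turn about z gives the same grasp; the last joint's range is limited). The gripper opens to 85 mm and grips with 20 to 120 N. Pads are 22 mm wide; open, the fingers measure 114 mm over their backs; the gripper's body (76 mm by 85 mm) begins 54 mm behind the grasp point. The pads swing forward as they close: fully open they stand 13 mm farther back than shut.
Start: joints at [-1.231, 0.213, -0.034, 1.323, 0, 1.571], TCP at [0.167, -0.471, 0.242] pointing down, gripper open.
Joint ranges: [-2.98, 2.98], [-0.74, 1.72], [-1.14, 1.35], [-2.1, 2.04], [-1.57, 1.44], [-3.14, 3.14]. Speed limits (rad/s): [1.89, 1.89, 2.39, 2.57, 3.14, 3.14].

### API

Orientations are given as a rotation vector (axis times angle).
In Python, from plant import * gives the robot as it stands.
- The arm moves only by the shell command python3 -m handwheel 'ROWS' [FORCE]. ROWS is JSON, a list of rows, each an object with "offset": the shift along the tool's x, y, z in mm, a list of three; "turn": the turn, a rotation vector about the tool's x, y, z in degrees, a list of three; "hand": the opening, from 0 (shut) to 1 (fully open). In form: [{"offset": [dx, dy, dz], "turn": [ax, ay, az], "hand": hand}, ...]. A call has 1 to 8 rows; each row shifts and turns the commanded pose from where the row before left it, along the tool's axes as they then stand; what a row does not reach is not made up. A row lasts 1/10 s, in which the tool goes at most 50 mm and 8.59 degrees, less where a joint would pass 70% of its speed; a pose out of reach is approached as far as the arm can. A call is refused whole if a number of a shift passes 50 or a number of a turn 8.59, either way. A call with a gripper value outside its range is refused whole. The fingers move at their own pace and stop on an object; FORCE is the grip in N (left out, the last holds). Time passes only in rows, so rows that do not move let the fingers close. It gives the time, the measured TCP pose, the force, the opening and the grip force at its end, in the units of the state.
- sense(): the state, without advancing time (a new reading comes with each control period).
- camera(name): name is "side" or "top"; returns (picture, depth): 480x640x3 uint8, red, green, blue; 480x640 float32, m along the optical axis (not along the pixel's ray), 0 where there is no reading.
- camera_model(name): a dict with "fx", "fy", "cx", "cy" (pixels), "rvec" (rotation vector, rad) and "tvec" (3), from world to camera coordinates, as OpenCV has them. Camera axes: x right, y down, z forward; pixel columns grow to the right and rows downward; lengths in m; the calibration is good to about 2 mm. A picture is of the moment at which its call begins. camera_model takes no time and is no camera call.
- finish_job(): hands the job in; it is judged then, once.
The state is a dict: "t": time; "joints": joint angles; "qvel": joint speeds; "effort": joint torques, N m; "ee_pos": TCP position; "ee_rot": TCP orientation; "wrist_force": force on the tool from outside, world axes, zero at the start; "moment": the same for the moment, N m; "gripper_width": finger opening in m; "gripper_force": force on a finger pad.
Only numpy, scipy, OpenCV 4.12 (cv2) and the standard library are available. Lean on these libraries where they do the work, as an engineer would, in place of code of your own. Each camera call takes 0.05 s, during which the arm holds its last target. There are 200 camera calls.

### The job

Take the white plate from its leaning rest, stand it upright, same edge up, in the slot of the steel stand and let it go. Then pick up the gauge rod by its handle, slide it gently into the pump's slanted tube until its collar stops against the mouth, and draw it right out again. Finish while still holding the rod still, clear of everything else, level and lengthwise across the plate, with its tip in front of the middle of the plate's upper part, a few centimetres off the face that looks away from the robot; leave the other items on the bench alone.

Things in the scene. Friction and masses are not known exactly. Their poses are not given: they have to be found in the camera images.
- plate: Loose white plastic plate, 100 wide, 120 tall, 6 thick, 90 g. Origin at its centre; x along its thickness, y its width, z its height towards the upper edge. Starts in the wooden rest leaning 30 degrees from vertical, upper edge towards the robot; its upper 70 mm are free on both faces: take it by the upper edge, fingers pointing down along the plate.
- rest: Fixed wooden rest that holds the plate at the start, 130 wide, 65 high; origin on the table under its middle. Its axes: x towards the side the plate faces, y along the plate's width, z up.
- stand: Fixed bare steel stand, base 70 by 150, 58 high, one slot along its y axis: 11 wide, 130 long, closed ends, floor 8 above the table, flared lips from 36 up (mouth about 23 wide). Origin on the table under the slot's middle; x to the front, away from the robot, z up. The plate stands in it with its thickness along x, centre 68 above the table, upper edge 128.
- reading (a point): The reading point: on the stand, 30 in front (+x of the stand) of the slot's middle plane, half-way along the slot, 90 above the table. The gauge rod's tip is shown here, the rod lying along the stand's y axis (tip pointing to either side).
- gauge: Loose gauge rod, 120 g: flat-sided grey handle 90 long, 14 wide, 18 tall; steel collar 28 dia, 8 thick; steel probe 8 dia, 100 long with dark rings near the tip. Origin at the handle's centre (grip here), x along the rod to the tip, z up. Collar's front face 58 ahead of the origin, tip 158 ahead. Starts level in the cradle, handle centre 45 above the table, tip roughly towards the robot.
- gauge_tip (a point): The tip of the gauge rod's probe, at its end on the axis.
- gauge_collar (a point): Centre of the collar's front face (the face towards the tip), on the rod's axis.
- cradle: Fixed aluminium cradle under the gauge rod, base 190 by 60, two notched posts: one under the handle's last 10 mm (cheeks up to 44 above the table), one under the probe 110 ahead of the handle's centre (cheeks up to 50). Lift the rod straight up. Origin on the table under the handle's centre, x towards the rod's tip.
- tube: Steel guide tube fixed on the red pump: bore 16 dia, outside 30, over 105 deep. It slopes at 35 degrees to the level, mouth facing up and away from the robot. Origin at the mouth's centre, 130 above the table; z is the axis pointing out of the mouth, y is level. The pump, 120 wide, lies on the robot's side of the mouth: tank 100 high, small dial up to 215 high about 190 behind the mouth.
- fitting: Bystander: brass fitting 32 in diameter, 32 high, loose; origin at the centre of its underside.
- driver: Bystander: screwdriver with a green handle lying on the table, loose; origin under it, x along it.
- dial: Bystander: black round pressure gauge, 80 in diameter, 28 thick, lying face up, loose; origin at the centre of its underside.
There are look-alikes about, which are no part of the job. Leave any orange look-alike of the cradle alone.

How it is judged:
By the outcome, as a careful person would: the job done as asked, in the order asked, and still so for the second after the job is handed in, while the arm keeps its last pose, push and grip.
It also fails if it takes over 67 s, if anything falls off the work surface, if the arm or the gripper's body presses on something with over 40 N, if the wrist force passes 120 N, or if a joint passes its speed limit or range.

## Working session

There is one attempt and no reset: what is moved stays moved. The work goes in short steps, Python scripts to look and compute and a shell command to move; the robot and the scene stay as the last step left them, time stands still between calls to the robot, and variables do not carry over. Pictures are saved under pics/ and viewed, at most 10 in all, crops included, and the job is handed in when it is done.

```bash
ls; mkdir -p pics; python3 - <<'E'
from plant import *
import cv2,numpy as np
s=sense();print({k:np.round(v,3).tolist() for k,v in s.items()})
try: print(tcp_to_tips)
except Exception as e: print(e)
for n in("side","top"):
    p,d=camera(n);cv2.imwrite(f"pics/{n}0.png",p[:,:,::-1]);np.savez(f"{n}0.npz",p=p,d=d)
    m=camera_model(n);print(n,m, (d>0).mean())
    R=cv2.Rodrigues(np.array(m["rvec"],float))[0];print(-R.T@np.array(m["tvec"]),R)
E
```

```text
pics
{'t': 0.0, 'joints': [-1.231, 0.213, -0.035, 1.323, 0.0, 1.571], 'qvel': [0.001, -0.0, 0.0, 0.001, 0.002, 0.001], 'effort': [-0.001, -68.616, 48.712, 0.017, -0.0, 0.0], 'ee_pos': [0.167, -0.471, 0.242], 'ee_rot': [-3.095, -0.531, 0.0], 'wrist_force': [-0.452, -0.276, 1.105], 'moment': [-0.02, 0.019, 0.025], 'gripper_force': 0.0, 'gripper_width': 0.086}
0.011
side {'fx': 476.79486723502964, 'fy': 476.79486723502964, 'cx': 328.2689863042647, 'cy': 242.09671287434, 'rvec': array([ 2.27175145, -0.16617396,  0.08807899]), 'tvec': array([-0.53689788,  0.14466972,  1.10998358])} 0.9960221354166666
[ 0.41197822 -0.8219062   0.83426396] [[ 0.98876223 -0.14927012  0.00822682]
 [-0.09060103 -0.64209477 -0.76125276]
 [ 0.11891469  0.75195262 -0.64840308]]
top {'fx': 439.4799529858722, 'fy': 439.4799529858722, 'cx': 319.8491305491498, 'cy': 241.02784935264768, 'rvec': array([ 2.15011971, -2.14007185,  0.16128723]), 'tvec': array([-0.00124856,  0.58050548,  0.97951365])} 0.9961295572916666
[0.42929913 0.00285463 1.0545754 ] [[ 0.004532   -0.99998764  0.00204592]
 [-0.98899871 -0.00478468 -0.14784674]
 [ 0.1478547  -0.00135337 -0.98900817]]
```

View pics/top0.png

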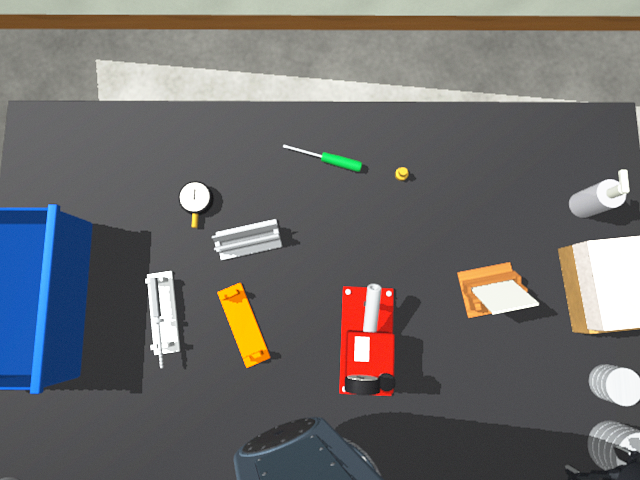

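View pics/side0.png

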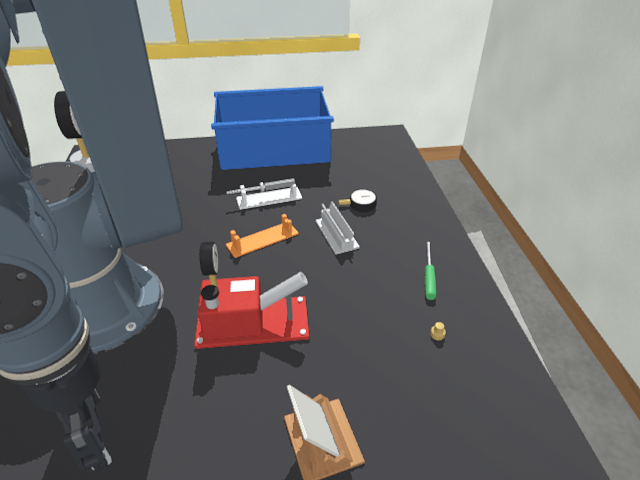

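The top view (image up = +x, left = +y) shows these items:
- White plate in the wooden rest at (505,295).
- Grey steel stand at (248,240).
- White/aluminium cradle with the rod at (162,315). Its orange look-alike, which is empty and to be left alone, is at (243,325).
- Pump with tube at (370,310).
- Bystanders: dial at (195,198), driver at (330,160) and fitting at (402,174).

Next I'll measure.

```bash
cat > h.py <<'E'
import numpy as np,cv2
from plant import *
def cam(n):
    m=camera_model(n);R=cv2.Rodrigues(np.array(m["rvec"],float))[0];return m,R,np.array(m["tvec"],float)
def cloud(n,d):
    m,R,t=cam(n);v,u=np.mgrid[0:480,0:640]
    P=np.stack([(u-m["cx"])/m["fx"]*d,(v-m["cy"])/m["fy"]*d,d],-1)
    return (P-t)@R
def load(n,i=0):
    z=np.load(f"{n}{i}.npz");return z["p"],z["d"],cloud(n,z["d"])
def proj(n,X):
    m,R,t=cam(n);c=np.atleast_2d(X)@R.T+t;return np.c_[c[:,0]/c[:,2]*m["fx"]+m["cx"],c[:,1]/c[:,2]*m["fy"]+m["cy"]]
def pca(P):
    c=np.median(P,0);u,s,v=np.linalg.svd(P-P.mean(0),full_matrices=False);return P.mean(0),v,s/np.sqrt(len(P))
E
python3 - <<'E'
from h import *
np.set_printoptions(precision=4,suppress=True)
for n in("top","side"):
    p,d,C=load(n);hsv=cv2.cvtColor(p,cv2.COLOR_RGB2HSV);S=hsv[...,1].astype(int);V=hsv[...,2].astype(int)
    z=C[...,2];print(n,"table z",np.median(z[200:300,400:440]))
    inb=lambda x0,x1,y0,y1:(C[...,0]>x0)&(C[...,0]<x1)&(C[...,1]>y0)&(C[...,1]<y1)
    # plate
    M=inb(.15,.5,-.52,-.28)&(S<60)&(V>120)&(z>.03)&(d>0)
    M=cv2.erode(M.astype(np.uint8),np.ones((3,3)))>0
    P=C[M];c,v,s=pca(P);print("plate",len(P),c,"normal",v[2],s)
    cnt=max(cv2.findContours((M*255).astype(np.uint8),cv2.RETR_EXTERNAL,cv2.CHAIN_APPROX_NONE)[0],key=cv2.contourArea)
    q=cv2.approxPolyDP(cnt,8,True)[:,0];print(" corners",[(tuple(a),C[a[1],a[0]].round(3)) for a in q])
    # stand
    M=inb(.3,.56,.05,.28)&(z>.045)&(z<.075)&(S<60);P=C[M];print("stand",len(P),P.min(0),P.max(0))
    r=cv2.minAreaRect((P[:,:2]*1000).astype(np.float32));print("  rect",r)
    M=inb(.3,.56,.05,.28)&(z>.004)&(z<.075)&(S<60);print("  all",cv2.minAreaRect((C[M][:,:2]*1000).astype(np.float32)))
    # gauge/cradle
    M=inb(.1,.45,.28,.45)&(z>.006)&(z<.09)&(S<70);P=C[M]
    print("cradle",len(P),cv2.minAreaRect((P[P[:,2]<.02][:,:2]*1000).astype(np.float32)),cv2.minAreaRect((P[:,:2]*1000).astype(np.float32)))
    H=P[P[:,2]>.04];print(" hi",len(H),H.min(0),H.max(0),pca(H)[0],pca(H)[1][0])
    # tube
    M=inb(.2,.42,-.16,0.03)&(z>.03)&(S<50)&(V>90);P=C[M];print("tube",len(P),P.min(0),P.max(0))
E
python3 - <<'E'
import cv2,numpy as np
a=cv2.imread("pics/top0.png");b=cv2.imread("pics/side0.png")
A=cv2.resize(a[255:385,130:290],(400,325),interpolation=cv2.INTER_CUBIC);B=cv2.resize(b[160:260,220:370],(400,267),interpolation=cv2.INTER_CUBIC)
C=cv2.resize(a[250:340,440:560],(400,300),interpolation=cv2.INTER_CUBIC);D=cv2.resize(b[230:350,200:360],(400,300),interpolation=cv2.INTER_CUBIC)
o=np.zeros((600,800,3),np.uint8);o[:300,:400]=A[:300];o[:267,400:]=B;o[300:,:400]=C;o[300:,400:]=D
cv2.imwrite("pics/crop.png",o)
E
```

```text
top table z 0.0004559772016302856
plate 1134 [ 0.452  -0.4018  0.0854] normal [-0.8493 -0.1701 -0.4997] [0.0308 0.0272 0.001 ]
 corners [((np.int32(536), np.int32(304)), array([ 0.437, -0.453,  0.122])), ((np.int32(510), np.int32(282)), array([ 0.488, -0.439,  0.037])), ((np.int32(473), np.int32(289)), array([ 0.471, -0.352,  0.036])), ((np.int32(493), np.int32(313)), array([ 0.418, -0.36 ,  0.127]))]
stand 5 [0.5585 0.2349 0.0551] [0.5591 0.2437 0.0597]
  rect ((558.7415771484375, 239.2764129638672), (0.5292363166809082, 8.85562515258789), 1.3672621250152588)
  all ((431.1641540527344, 162.88995361328125), (224.6228790283203, 256.4814147949219), 89.59596252441406)
cradle 899 ((281.4071960449219, 347.704345703125), (347.74420166015625, 60.701759338378906), 10.150369644165039) ((281.4071960449219, 347.704345703125), (347.74420166015625, 60.701759338378906), 10.150369644165039)
 hi 467 [0.2934 0.3399 0.0406] [0.4495 0.3833 0.0614] [0.3794 0.365  0.0499] [-0.9892 -0.1415 -0.039 ]
tube 778 [ 0.2258 -0.1226  0.0712] [0.4188 0.0193 0.4853]
side table z -0.0006250841954423335
plate 1621 [ 0.3957 -0.4297  0.1606] normal [ 0.7969 -0.0194  0.6038] [0.1863 0.0266 0.014 ]
 corners [((np.int32(289), np.int32(387)), array([ 0.42 , -0.362,  0.123])), ((np.int32(305), np.int32(437)), array([ 0.437, -0.454,  0.123])), ((np.int32(337), np.int32(454)), array([ 0.49 , -0.446,  0.035])), ((np.int32(319), np.int32(407)), array([ 0.472, -0.357,  0.038]))]Traceback (most recent call last):
  File "<stdin>", line 14, in <module>
    return umr_minimum(a, axis, None, out, keepdims, initial, where)
ValueError: zero-size array to reduction operation minimum which has no identity
```

View pics/crop.png

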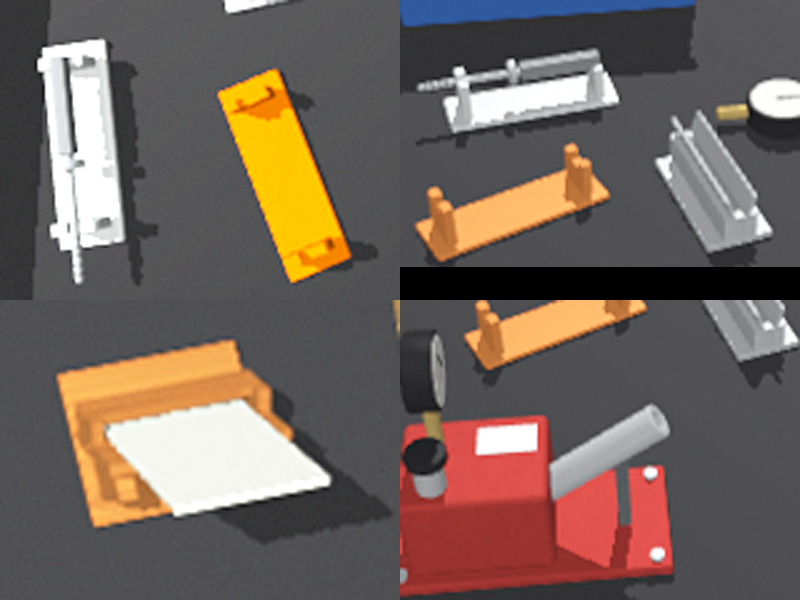

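The crops confirm it: the white cradle at (162,315) carries the rod, and the orange one at (243,325) is an empty decoy. The plate's corners are clear, and the tube mouth is open, at about (300,278) in the side view.

```bash
python3 - <<'E'
from h import *
np.set_printoptions(precision=4,suppress=True)
boxes={"top":dict(plate=(465,270,545,320),stand=(205,215,290,265),crad=(140,265,186,372),tube=(355,280,384,340)),
"side":dict(plate=(284,382,340,458),stand=(312,198,362,258),crad=(224,175,306,212),tube=(258,268,312,310))}
for n in("top","side"):
    p,d,C=load(n);hsv=cv2.cvtColor(p,cv2.COLOR_RGB2HSV);S=hsv[...,1].astype(int);V=hsv[...,2].astype(int);z=C[...,2]
    def box(k):
        m=np.zeros(d.shape,bool);a=boxes[n][k];m[a[1]:a[3],a[0]:a[2]]=1;return m&(d>0)
    print("==",n)
    M=box("plate")&(S<45)&(V>120)&(z>.03);M=cv2.erode(M.astype(np.uint8),np.ones((3,3)))>0
    c,v,s=pca(C[M]);print("plate",M.sum(),c,v[2],s)
    M=box("stand")&(S<50)&(z>.008);P=C[M]
    T=P[(P[:,2]>.052)&(P[:,2]<.066)];
    print("stand all",cv2.minAreaRect((P[:,:2]*1000).astype(np.float32)),"zmax",np.percentile(P[:,2],[50,90,99]))
    print(" top",len(T),pca(T)[0],pca(T)[1][0],cv2.minAreaRect((T[:,:2]*1000).astype(np.float32)))
    M=box("crad")&(z>.003)&(S<60)&(V>60);P=C[M];B=P[P[:,2]<.02];print("crad base",len(B),cv2.minAreaRect((B[:,:2]*1000).astype(np.float32)),np.median(B[:,2]))
    H=P[P[:,2]>.046];print(" rod",len(H),H.min(0),H.max(0),pca(H)[0],pca(H)[1][0],pca(H)[2])
    o=np.argsort(H[:,0]);
    for i in range(8):
        q=H[o[i*len(o)//8:(i+1)*len(o)//8]];print("   ",np.median(q,0),np.ptp(q[:,1]))
    M=box("tube")&(S<50)&(V>70)&(z>.05);P=C[M];c,v,s=pca(P);print("tube",len(P),P.min(0),P.max(0),c,v[0],s)
    if v[0][0]<0:v[0]*=-1
    t=(P-c)@v[0];print("  t range",t.min(),np.percentile(t,[1,99]),t.max(), "end",c+v[0]*t.max())
    for a in np.linspace(t.min(),t.max(),6)[:-1]:
        w=(t.max()-t.min())/5;q=P[(t>=a)&(t<a+w)];print("   ",len(q),np.median(q,0),q[:,1].min(),q[:,1].max(),q[:,2].max())
E
```

```text
== top
plate 1125 [ 0.4521 -0.4019  0.0855] [0.8494 0.1698 0.4998] [0.0308 0.027  0.001 ]
stand all ((588.4360961914062, 174.80520629882812), (69.26524353027344, 150.30868530273438), 12.944230079650879) zmax [0.0357 0.0572 0.0599]
 top 322 [0.591  0.1747 0.0567] [-0.2271  0.9739  0.    ] ((589.3197021484375, 174.87144470214844), (33.088436126708984, 149.601806640625), 12.763575553894043)
crad base 1357 ((404.0090637207031, 364.6180725097656), (246.3358917236328, 95.50052642822266), 1.0578398704528809) 0.005706820574377828
 rod 526 [0.2934 0.3408 0.046 ] [0.4927 0.3904 0.0614] [0.405  0.3693 0.0515] [-0.9887 -0.147  -0.029 ] [0.056  0.0061 0.0027]
    [0.3172 0.3558 0.0485] 0.029302408616739828
    [0.341  0.3595 0.049 ] 0.039189096788640354
    [0.3737 0.3642 0.0486] 0.03403315904915022
    [0.3993 0.367  0.0539] 0.023358498955031504
    [0.4204 0.3721 0.0529] 0.015207299461785395
    [0.4404 0.3746 0.0527] 0.016171119503119002
    [0.4627 0.378  0.0526] 0.01698382361337597
    [0.4831 0.3812 0.0536] 0.023518825463378024
tube 687 [ 0.3618 -0.1252  0.0712] [ 0.4776 -0.0739  0.144 ] [ 
[... 1698 characters left out ...]
0.377  -0.1276  0.0511] [ 0.48   -0.0986  0.1411] [ 0.4285 -0.1183  0.1039] [-0.8214 -0.0047 -0.5703] [0.0328 0.0117 0.006 ]
  t range -0.06559932056754113 [-0.0604  0.0511] 0.0517794279271184 end [ 0.4711 -0.1181  0.1334]
    99 [ 0.3843 -0.12    0.0779] -0.12671478176644893 -0.09855085626363584 0.08636010990151331
    138 [ 0.4024 -0.1201  0.0893] -0.1266042547205689 -0.10220000651197261 0.10202120119462274
    175 [ 0.4246 -0.1205  0.1001] -0.12629646977177852 -0.10236329931369192 0.11409636053696773
    146 [ 0.4405 -0.1215  0.1164] -0.12729232546555838 -0.10179707169548745 0.12963692718830203
    189 [ 0.4624 -0.1194  0.1285] -0.12762525602288077 -0.09908179610190147 0.14114669281982542
```

```bash
cat >> h.py <<'E'
from scipy.spatial.transform import Rotation as Ro
np.set_printoptions(precision=4,suppress=True)
def go(R,p):
    "R: columns tool axes; prints moves: turn first then offset (final frame), or offset first (current frame)"
    s=sense();R0=Ro.from_rotvec(s["ee_rot"]);dp=(np.array(p)-s["ee_pos"])*1000
    rel=(R0.inv()*Ro.from_matrix(R)).as_rotvec(degrees=True)
    print("t",round(float(s["t"]),2),"pos",np.array(s["ee_pos"]),"q",np.array(s["joints"]).round(2),"F",np.array(s["wrist_force"]).round(1),"w",round(float(s["gripper_width"]),4),"gf",round(float(s["gripper_force"]),1))
    print(" turn",rel.round(2),"| offset before turn",(R0.as_matrix().T@dp).round(1),"| after",(np.array(R).T@dp).round(1))
def fr(y,z):
    y=np.array(y,float);z=np.array(z,float);z/=np.linalg.norm(z);y-=z*(y@z);y/=np.linalg.norm(y);return np.c_[np.cross(y,z),y,z]
def yaw(a):a=np.radians(a);return np.array([np.cos(a),np.sin(a),0]),np.array([-np.sin(a),np.cos(a),0])
# measured
PSI=11.1;px,py=yaw(PSI);N=px*np.cos(np.pi/6)+np.array([0,0,.5]);U=-px*.5+np.array([0,0,np.cos(np.pi/6)])
EDGE=np.array([.4245,-.408,.125])   # middle of plate's upper edge
SX,SY=yaw(13.1);ST=np.array([.5905,.1745,0])
E
python3 - <<'E'
from h import *
# refine plate: edge extents in plate frame, both views; refine tube
for n,b in(("top",(465,270,545,320)),("side",(284,382,340,458))):
    p,d,C=load(n);S=cv2.cvtColor(p,cv2.COLOR_RGB2HSV)[...,1];V=p.max(2)
    m=np.zeros(d.shape,bool);m[b[1]:b[3],b[0]:b[2]]=1;P=C[m&(S<45)&(V>120)&(C[...,2]>.03)]-EDGE
    for nm,a in(("n",N),("w",py),("u",U)):print(n,nm,np.percentile(P@a,[.5,2,50,98,99.5]))
    p,d,C=load(n);b={"top":(355,280,384,340),"side":(258,268,312,310)}[n]
    # stand: profile across slot (x of stand) of heights
    P=(C[d>0]-ST);a=P@SX;w=P@SY;k=(abs(w)<.055)&(abs(a)<.04)
    print(n,"stand profile",[(i,round(float(np.median(P[k&(abs(a-i/1000)<.0015),2])*1000)),int((k&(abs(a-i/1000)<.0015)).sum())) for i in range(-20,21,2)])
go(fr(N,-U),EDGE+.07*U)
E
python3 -m handwheel '[{"offset":[0,0,0],"turn":[0,0,-8],"hand":1}]'
python3 -c "
from h import *
go(fr(N,-U),EDGE+.07*U);go(fr(-N,-U),EDGE+.07*U)"
```

```text
top n [-0.0015  0.0003  0.0047  0.0068  0.0092]
top w [-0.0509 -0.0479  0.0006  0.049   0.0502]
top u [-0.111  -0.1089 -0.0482 -0.0002  0.0007]
t: 0.2
ee_pos: [0.1666, -0.4712, 0.242]
ee_rot: [-3.051, -0.746, 0.0]
wrist_force: [0.2, 0.8, 0.9]
gripper_width: 0.0852
gripper_force: 0.0
t 0.2 pos [ 0.1666 -0.4712  0.242 ] q [-1.23  0.21 -0.03  1.32 -0.    1.43] F [0.2 0.8 0.9] w 0.0852 gf 0.0
 turn [-25.75  19.22 -71.84] | offset before turn [224.4  53.1  56.3] | after [ 12.4 171.2 163.9]
t 0.2 pos [ 0.1666 -0.4712  0.242 ] q [-1.23  0.21 -0.03  1.32 -0.    1.43] F [0.2 0.8 0.9] w 0.0852 gf 0.0
 turn [ 20.74  27.8  103.62] | offset before turn [224.4  53.1  56.3] | after [ -12.4 -171.2  163.9]
  return _methods._mean(a, axis=axis, dtype=dtype,
  ret = ret.dtype.type(ret / rcount)
Traceback (most recent call last):
ValueError: cannot convert float NaN to integer
```

```bash
sed -i 's/^EDGE=.*/EDGE=np.array([.4255,-.4075,.1258])/' h.py
python3 -m handwheel '[{"offset":[0,0,0],"turn":[-2.6,1.9,-7.2],"hand":1},{"offset":[0,0,0],"turn":[-2.6,1.9,-7.2],"hand":1},{"offset":[0,0,0],"turn":[-2.6,1.9,-7.2],"hand":1},{"offset":[0,0,0],"turn":[-2.6,1.9,-7.2],"hand":1},{"offset":[0,0,0],"turn":[-2.6,1.9,-7.2],"hand":1}]' >/dev/null
python3 -m handwheel '[{"offset":[0,0,0],"turn":[-2.6,1.9,-7.2],"hand":1},{"offset":[0,0,0],"turn":[-2.6,1.9,-7.2],"hand":1},{"offset":[0,0,0],"turn":[-2.6,1.9,-7.2],"hand":1},{"offset":[0,0,0],"turn":[-2.6,1.9,-7.2],"hand":1},{"offset":[0,0,0],"turn":[-2.6,1.9,-7.2],"hand":1}]' >/dev/null
python3 -m handwheel '[{"offset":[1,21,20],"turn":[0,0,0],"hand":1},{"offset":[1,21,20],"turn":[0,0,0],"hand":1},{"offset":[1,21,20],"turn":[0,0,0],"hand":1},{"offset":[1,21,20],"turn":[0,0,0],"hand":1},{"offset":[1,21,20],"turn":[0,0,0],"hand":1},{"offset":[1,21,20],"turn":[0,0,0],"hand":1},{"offset":[1,21,20],"turn":[0,0,0],"hand":1},{"offset":[0,0,0],"turn":[0,0,0],"hand":1}]' >/dev/null
python3 -c "
from h import *
go(fr(N,-U),EDGE-.03*U)"
```

```text
t 2.0 pos [ 0.361  -0.425   0.1937] q [-1.14  0.21 -0.27  0.95  0.51  0.27] F [-0.1  0.6 -0.2] w 0.0853 gf 0.0
 turn [0.07 0.14 0.34] | offset before turn [  4.9  23.6 122.1] | after [  4.7  23.8 122.1]
```

```bash

python3 -m handwheel '[{"offset":[2.5,12,0],"turn":[0,0,0],"hand":1},{"offset":[2,11.5,0],"turn":[0,0,0.3],"hand":1},{"offset":[0,0,32],"turn":[0,0,0],"hand":1},{"offset":[0,0,32],"turn":[0,0,0],"hand":1},{"offset":[0,0,30],"turn":[0,0,0],"hand":1},{"offset":[0,0,20],"turn":[0,0,0],"hand":1},{"offset":[0,0,8],"turn":[0,0,0],"hand":1},{"offset":[0,0,0],"turn":[0,0,0],"hand":1}]' >/dev/null
python3 -c "
from h import *
go(fr(N,-U),EDGE-.03*U)"
python3 -m handwheel '[{"offset":[0,0,0],"turn":[0,0,0],"hand":0},{"offset":[0,0,0],"turn":[0,0,0],"hand":0},{"offset":[0,0,0],"turn":[0,0,0],"hand":0},{"offset":[0,0,0],"turn":[0,0,0],"hand":0},{"offset":[0,0,0],"turn":[0,0,0],"hand":0},{"offset":[0,0,0],"turn":[0,0,0],"hand":0},{"offset":[0,0,0],"turn":[0,0,0],"hand":0}]' 40
```

```text
t 2.8 pos [ 0.4382 -0.4068  0.1008] q [-0.99  0.31 -0.4   0.64  0.48  0.45] F [-0.5  0.   1.3] w 0.0851 gf 0.0
 turn [ 0.05  0.25 -0.07] | offset before turn [1.8 1.6 2. ] | after [1.7 1.6 2. ]
t: 3.5
ee_pos: [0.4392, -0.407, 0.1019]
ee_rot: [1.746, 2.12, 0.568]
wrist_force: [6.4, 2.4, 4.8]
gripper_width: 0.0054
gripper_force: 39.4
```

```bash

python3 -m handwheel '[{"offset":[0,0,-5],"turn":[0,0,0],"hand":0},{"offset":[0,0,-15],"turn":[0,0,0],"hand":0},{"offset":[0,0,-20],"turn":[0,0,0],"hand":0},{"offset":[0,0,-20],"turn":[0,0,0],"hand":0},{"offset":[0,0,-20],"turn":[0,0,0],"hand":0},{"offset":[0,0,-20],"turn":[0,0,0],"hand":0},{"offset":[0,0,-20],"turn":[0,0,0],"hand":0},{"offset":[0,0,0],"turn":[0,0,0],"hand":0}]'
python3 - <<'E'
from h import *
go(fr(SX,[0,0,-1]),ST+[0,0,.33])
for n in("side","top"):
    p,d=camera(n);np.savez(f"{n}1.npz",p=p,d=d);cv2.imwrite(f"pics/{n}1.png",p[:,:,::-1])
p,d,C=load("side",1);S=cv2.cvtColor(p,cv2.COLOR_RGB2HSV)[...,1];s=sense();T=np.array(s["ee_pos"]);R=Ro.from_rotvec(s["ee_rot"]).as_matrix()
L=(C-T)@R
for n in("side","top"):
    p,d,C=load(n,1);S=cv2.cvtColor(p,cv2.COLOR_RGB2HSV)[...,1];L=(C-T)@R
    M=(abs(L[...,0])<.08)&(abs(L[...,1])<.025)&(L[...,2]>.018)&(L[...,2]<.13)&(S<45)&(p.max(2)>110)&(d>0);Q=L[M]
    print(n,len(Q));print(np.percentile(Q,[1,50,99],axis=0),pca(Q)[1][2])
E
```

```text
t: 4.3
ee_pos: [0.3788, -0.4192, 0.2069]
ee_rot: [1.748, 2.119, 0.563]
wrist_force: [0.8, -0.6, 0.0]
gripper_width: 0.0052
gripper_force: 40.1
t 4.3 pos [ 0.3788 -0.4192  0.2069] q [-1.1   0.2  -0.25  0.95  0.5   0.32] F [ 0.8 -0.6  0. ] w 0.0052 gf 40.1
 turn [30.1   0.98 -2.09] | offset before turn [542.3 340.2  50.6] | after [ 530.3  340.8 -123.1]
side 1135
[[-0.0501 -0.0003  0.0193]
 [-0.0106  0.0042  0.0555]
 [ 0.0484  0.0054  0.0919]] [ 0.0095 -0.9999  0.0047]
top 1144
[[-0.0471  0.0005  0.0184]
 [ 0.0034  0.0035  0.053 ]
 [ 0.0515  0.0057  0.0914]] [-0.0052 -1.      0.0005]
```

```bash

python3 -m handwheel '[{"offset":[0,0,-15],"turn":[4.3,0.15,-0.3],"hand":0},{"offset":[0,0,-15],"turn":[4.3,0.15,-0.3],"hand":0},{"offset":[0,0,-15],"turn":[4.3,0.15,-0.3],"hand":0},{"offset":[0,0,-15],"turn":[4.3,0.15,-0.3],"hand":0},{"offset":[0,0,-15],"turn":[4.3,0.15,-0.3],"hand":0},{"offset":[0,0,-15],"turn":[4.3,0.15,-0.3],"hand":0},{"offset":[0,0,-15],"turn":[4.3,0.1,-0.3],"hand":0},{"offset":[0,0,0],"turn":[0,0,0],"hand":0}]' >/dev/null
python3 - <<'E'
from h import *
go(fr(SX,[0,0,-1]),ST+[0,0,.32])
E
```

```text
t 5.2 pos [ 0.3508 -0.4238  0.3038] q [-0.88  0.33  0.27  1.52 -0.    0.46] F [ 0.2 -0.  -1.6] w 0.0056 gf 40.1
 turn [-0.12 -0.18  0.22] | offset before turn [527.  371.  -15.3] | after [528.4 369.  -16.2]
```

```bash

python3 -m handwheel '[{"offset":[10,7,-2],"turn":[0,0,0],"hand":0},{"offset":[22,15,-2],"turn":[0,0,0],"hand":0},{"offset":[34,24,-2],"turn":[0,0,0],"hand":0},{"offset":[34,24,-2],"turn":[0,0,0],"hand":0},{"offset":[34,24,-2],"turn":[0,0,0],"hand":0},{"offset":[34,24,-2],"turn":[0,0,0],"hand":0},{"offset":[34,24,-2],"turn":[0,0,0],"hand":0},{"offset":[34,24,-2],"turn":[0,0,0],"hand":0}]' >/dev/null
python3 -m handwheel '[{"offset":[34,24,0],"turn":[0,0,0],"hand":0},{"offset":[34,24,0],"turn":[0,0,0],"hand":0},{"offset":[34,24,0],"turn":[0,0,0],"hand":0},{"offset":[34,24,0],"turn":[0,0,0],"hand":0},{"offset":[34,24,0],"turn":[0,0,0],"hand":0},{"offset":[34,24,0],"turn":[0,0,0],"hand":0},{"offset":[34,24,0],"turn":[0,0,0],"hand":0},{"offset":[34,24,0],"turn":[0,0,0],"hand":0}]' >/dev/null
python3 -m handwheel '[{"offset":[22,14,0],"turn":[0,0,0],"hand":0},{"offset":[0,0,0],"turn":[0,0,0.2],"hand":0},{"offset":[0,0,0],"turn":[0,0,0],"hand":0}]' >/dev/null
python3 - <<'E'
from h import *
go(fr(SX,[0,0,-1]),ST+[0,0,.2])
# stand slot from first pictures: height profile across slot in the middle
for n in("top","side"):
    p,d,C=load(n);P=C[(d>0)]-ST;a=P@SX*1000;w=P@SY;k=(abs(w)<.05)&(abs(a)<40)
    print(n,[(i,len(q),int(np.median(q)*1000) if len(q) else None) for i in range(-20,21,2) for q in [P[k&(abs(a-i)<1),2]]])
    # ends of walls
    k=(abs(a)<18)&(P[:,2]>.05)&(P[:,2]<.07)&(abs(w)<.09);print(np.percentile(w[k],[.5,99.5]))
E
```

```text
t 7.1 pos [0.5898 0.1773 0.3204] q [0.29 0.49 0.56 1.64 0.   1.63] F [-0.1  0.8 -0.8] w 0.0055 gf 40.0
 turn [-0.1  -0.26 -0.1 ] | offset before turn [ -3.5   0.3 120.4] | after [ -2.9   0.  120.4]
top [(-20, 61, 9), (-18, 103, 29), (-16, 80, 54), (-14, 57, 55), (-12, 13, 51), (-10, 14, 47), (-8, 14, 39), (-6, 3, 34), (-4, 0, None), (-2, 7, 7), (0, 34, 7), (2, 38, 7), (4, 137, 23), (6, 54, 41), (8, 66, 47), (10, 54, 54), (12, 41, 56), (14, 34, 57), (16, 2, 54), (18, 0, None), (20, 0, None)]
[-0.0732  0.0742]
side [(-20, 17, 6), (-18, 12, 6), (-16, 109, 20), (-14, 61, 34), (-12, 39, 51), (-10, 32, 36), (-8, 19, 35), (-6, 0, None), (-4, 0, None), (-2, 0, None), (0, 0, None), (2, 0, None), (4, 0, None), (6, 21, 31), (8, 69, 32), (10, 53, 42), (12, 43, 50), (14, 34, 55), (16, 16, 56), (18, 8, 54), (20, 0, None)]
[-0.0767  0.0732]
```

```bash

python3 -m handwheel '[{"offset":[-2,0,20],"turn":[0,-0.2,0],"hand":0},{"offset":[-1.5,0,30],"turn":[0,0,0],"hand":0},{"offset":[0,0,35],"turn":[0,0,0],"hand":0},{"offset":[0,0,35],"turn":[0,0,0],"hand":0},{"offset":[0,0,25],"turn":[0,0,0],"hand":0},{"offset":[0,0,10],"turn":[0,0,0],"hand":0},{"offset":[0,0,0],"turn":[0,0,0],"hand":0}]' >/dev/null
python3 - <<'E'
from h import *
go(fr(SX,[0,0,-1]),ST+[0,0,.0995])
for n in("side","top"):
    p,d=camera(n);np.savez(f"{n}2.npz",p=p,d=d);cv2.imwrite(f"pics/{n}2.png",p[:,:,::-1])
    C=cloud(n,d);P=C[d>0]-ST;a=P@SX*1000;w=P@SY*1000;z=P[:,2]*1000
    k=(abs(a)<15)&(z>80)&(z<135)&(abs(w)<60)&(abs(w)>20);print(n,"plate a",np.percentile(a[k],[2,25,50,75,98]),"w",np.percentile(w[k],[1,99]),"z",np.percentile(z[k],[2,98]),k.sum())
    k=(abs(a)<25)&(z>52)&(z<62)&(abs(w)<60);print("  lips a",np.percentile(a[k],[2,25,50,75,98]),np.histogram(a[k],range(-24,26,2)))
E
```

```text
t 7.8 pos [0.5901 0.1725 0.1658] q [0.28 0.48 0.14 1.24 0.   1.63] F [ 0.  -0.5 -0.5] w 0.0052 gf 39.9
 turn [-0.14 -0.01 -0.18] | offset before turn [ 1.8  1.  66.3] | after [ 1.8  0.9 66.3]
side plate a [-3.7483 -2.6218 -2.0702 -1.2546  2.3345] w [-53.9271  44.1048] z [ 80.8555 133.1863] 185
  lips a [-14.497  -13.2105 -11.8967  12.4104  17.7551] (array([ 0,  0,  0,  0,  8, 28, 13,  1,  0,  0,  0,  0,  0,  0,  0,  0,  0,
        4,  9,  2,  6,  2,  0,  0]), array([-24, -22, -20, -18, -16, -14, -12, -10,  -8,  -6,  -4,  -2,   0,
         2,   4,   6,   8,  10,  12,  14,  16,  18,  20,  22,  24]))
top plate a [-4.8491 -4.5141 -4.24   -3.9744 -1.2217] w [-49.3022 -21.0383] z [ 82.4604 134.176 ] 72
  lips a [-17.4399 -15.8533 -14.5856  -7.1664  14.1083] (array([ 0,  0,  0, 19, 26, 12,  0,  0,  0,  0,  0,  0,  0,  0,  0,  1,  5,
        6,  5,  2,  0,  0,  0,  0]), array([-24, -22, -20, -18, -16, -14, -12, -10,  -8,  -6,  -4,  -2,   0,
         2,   4,   6,   8,  10,  12,  14,  16,  18,  20,  22,  24]))
```

```bash
python3 - <<'E'
import cv2,numpy as np
a=cv2.imread("pics/side2.png")[120:280,270:420];b=cv2.imread("pics/top2.png")[180:290,190:310]
o=np.zeros((480,800,3),np.uint8);o[:427,:400]=cv2.resize(a,(400,427));o[:367,400:]=cv2.resize(b,(400,367));cv2.imwrite("pics/c2.png",o)
E
```

```text
(no output)
```

View pics/c2.png

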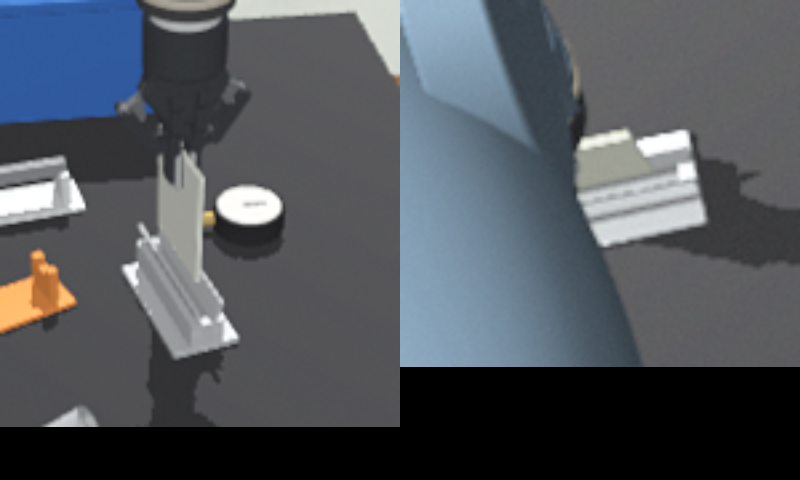

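The plate hangs upright just above the slot, centred to within about 1 mm across it. I'll lower it.

```bash

python3 -m handwheel '[{"offset":[1,0.5,10],"turn":[0,0,0],"hand":0},{"offset":[1,0,14],"turn":[0,0,0],"hand":0},{"offset":[0.5,0,14],"turn":[0,0,0],"hand":0},{"offset":[0,0,12],"turn":[0,0,0],"hand":0},{"offset":[0,0,8],"turn":[0,0,0],"hand":0},{"offset":[0,0,3],"turn":[0,0,0],"hand":0},{"offset":[0,0,0],"turn":[0,0,0],"hand":0}]'
python3 -m handwheel '[{"offset":[0,0,2],"turn":[0,0,0],"hand":0},{"offset":[0,0,1],"turn":[0,0,0],"hand":0},{"offset":[0,0,0],"turn":[0,0,0],"hand":0}]'
python3 -c "
from h import *
go(fr(SX,[0,0,-1]),ST+[0,0,.0995])"
```

```text
t: 8.6
ee_pos: [0.5909, 0.176, 0.1053]
ee_rot: [-1.956, -2.458, 0.001]
wrist_force: [-0.7, 1.0, -0.6]
gripper_width: 0.0058
gripper_force: 40.0
t: 8.9
ee_pos: [0.5914, 0.1762, 0.1032]
ee_rot: [1.956, 2.458, 0.001]
wrist_force: [-0.7, 0.8, 3.7]
gripper_width: 0.0055
gripper_force: 40.8
t 8.9 pos [0.5914 0.1762 0.1032] q [0.29 0.51 0.03 1.1  0.   1.63] F [-0.7  0.8  3.7] w 0.0055 gf 40.8
 turn [ 0.04 -0.01 -0.11] | offset before turn [-1.5 -1.2  3.7] | after [-1.5 -1.2  3.7]
```

```bash

python3 -m handwheel '[{"offset":[0,0,1],"turn":[0,0,0],"hand":0},{"offset":[0,0,1],"turn":[0,0,0],"hand":0},{"offset":[0,0,0],"turn":[0,0,0],"hand":0}]'
python3 - <<'E'
from h import *
p,d=camera("side");C=cloud("side",d);P=C[d>0]-ST;a=P@SX*1000;w=P@SY*1000;z=P[:,2]*1000
k=(abs(a)<9)&(z>70)&(abs(w)<60)&(abs(w)>16);print("z top",np.percentile(z[k&(w<-20)],[90,98,99.5]))
E
```

```text
t: 9.2
ee_pos: [0.592, 0.1768, 0.1028]
ee_rot: [1.955, 2.458, 0.005]
wrist_force: [-5.0, 3.0, 23.7]
gripper_width: 0.0054
gripper_force: 43.8
z top [468.4289 599.0614 604.3804]
```

```bash
python3 - <<'E'
from h import *
p,d=camera("side");C=cloud("side",d);S=cv2.cvtColor(p,cv2.COLOR_RGB2HSV)[...,1];P=C-ST;a=P@SX*1000;w=P@SY*1000;z=P[...,2]*1000
k=(abs(a)<9)&(z>70)&(z<160)&(w<-22)&(w>-60)&(p.max(2)>100)&(S<45)&(d>0);print(k.sum(),"z top",np.percentile(z[k],[50,90,98,99.5]),"a",np.percentile(a[k],[5,50,95]))
E
python3 -m handwheel '[{"offset":[0,0,-2],"turn":[0,0,0],"hand":0},{"offset":[0,0,0],"turn":[0,0,0],"hand":0}]'
```

```text
123 z top [102.8521 125.9546 128.7316 129.1831] a [-0.9431  0.8024  4.942 ]
t: 9.5
ee_pos: [0.5912, 0.1761, 0.103]
ee_rot: [1.956, 2.458, 0.0]
wrist_force: [-1.1, 2.9, 7.8]
gripper_width: 0.0055
gripper_force: 41.8
```

The plate's upper edge reads about 129 mm against the 128 expected, so it is seated. I'll release it.

```bash

python3 -m handwheel '[{"offset":[0,0,0],"turn":[0,0,0],"hand":0.15},{"offset":[0,0,0],"turn":[0,0,0],"hand":0.3},{"offset":[0,0,0],"turn":[0,0,0],"hand":0.5},{"offset":[0,0,0],"turn":[0,0,0],"hand":0.5},{"offset":[0,0,-10],"turn":[0,0,0],"hand":0.5},{"offset":[0,0,-20],"turn":[0,0,0],"hand":0.5},{"offset":[0,0,-30],"turn":[0,0,0],"hand":0.5},{"offset":[0,0,-35],"turn":[0,0,0],"hand":0.5}]'
python3 -m handwheel '[{"offset":[0,0,-35],"turn":[0,0,0],"hand":1},{"offset":[0,0,-30],"turn":[0,0,0],"hand":1},{"offset":[0,0,0],"turn":[0,0,0],"hand":1}]'>/dev/null
python3 - <<'E'
from h import *
for n in("side","top"):
    p,d=camera(n);np.savez(f"{n}3.npz",p=p,d=d);cv2.imwrite(f"pics/{n}3.png",p[:,:,::-1])
    C=cloud(n,d);S=cv2.cvtColor(p,cv2.COLOR_RGB2HSV)[...,1];P=C-ST;a=P@SX*1000;w=P@SY*1000;z=P[...,2]*1000
    k=(abs(a)<12)&(z>75)&(z<140)&(abs(w)<65)&(p.max(2)>90)&(S<45)&(d>0)
    print(n,k.sum(),"a",np.percentile(a[k],[5,50,95]),"w",np.percentile(w[k],[1,99]),"z",np.percentile(z[k],[5,50,98]))
    Q=np.c_[a[k],w[k],z[k]];print(pca(Q)[1][2])
# gauge axis
gx,gy=yaw(188.3);go(fr(gy,[0,0,-1]),[.449,.376,.15]);go(fr(-gy,[0,0,-1]),[.449,.376,.15])
E
```

```text
t: 10.3
ee_pos: [0.5904, 0.1759, 0.1986]
ee_rot: [-1.956, -2.458, 0.002]
wrist_force: [1.3, 0.5, 0.6]
gripper_width: 0.0428
gripper_force: 0.0
side 311 a [-1.8027 -0.1646  3.6563] w [-49.5319  48.1737] z [ 78.7134 106.1987 128.4452]
[-0.9997 -0.0064  0.0246]
top 235 a [-3.9885 -3.2687  1.6154] w [-46.1508  19.2493] z [ 80.2062 115.2952 130.8394]
[-0.9984 -0.0072  0.056 ]
t 10.7 pos [0.5913 0.1762 0.2633] q [ 0.29  0.47  0.38  1.48 -0.    1.63] F [-0.5  0.2 -1.2] w 0.0853 gf 0.0
 turn [ 0.04 -0.04 94.68] | offset before turn [226.7 -93.9 113.2] | after [-112.  -218.3  113.3]
t 10.7 pos [0.5913 0.1762 0.2633] q [ 0.29  0.47  0.38  1.48 -0.    1.63] F [-0.5  0.2 -1.2] w 0.0853 gf 0.0
 turn [  0.04   0.04 -85.32] | offset before turn [226.7 -93.9 113.2] | after [112.  218.3 113.3]
```

```bash

python3 -m handwheel '[{"offset":[0,0,0],"turn":[0,0,-7],"hand":1},{"offset":[0,0,0],"turn":[0,0,-8],"hand":1},{"offset":[0,0,0],"turn":[0,0,-8],"hand":1},{"offset":[0,0,0],"turn":[0,0,-8],"hand":1},{"offset":[0,0,0],"turn":[0,0,-8],"hand":1},{"offset":[0,0,0],"turn":[0,0,-8],"hand":1},{"offset":[0,0,0],"turn":[0,0,-8],"hand":1},{"offset":[0,0,0],"turn":[0,0,-8],"hand":1}]'>/dev/null
python3 -m handwheel '[{"offset":[0,0,0],"turn":[0,0,-8],"hand":1},{"offset":[0,0,0],"turn":[0,0,-8],"hand":1},{"offset":[0,0,0],"turn":[0,0,-6.3],"hand":1},{"offset":[14,27,0],"turn":[0,0,0],"hand":1},{"offset":[16,32,0],"turn":[0,0,0],"hand":1},{"offset":[16,32,0],"turn":[0,0,0],"hand":1},{"offset":[16,32,0],"turn":[0,0,0],"hand":1},{"offset":[16,32,0],"turn":[0,0,0],"hand":1}]'>/dev/null
python3 -m handwheel '[{"offset":[16,32,10],"turn":[0,0,0],"hand":1},{"offset":[14,26,20],"turn":[0,0,0],"hand":1},{"offset":[3,4,30],"turn":[0,0,0],"hand":1},{"offset":[0,0,30],"turn":[0,0,0],"hand":1},{"offset":[0,0,20],"turn":[0,0,0],"hand":1},{"offset":[0,0,0],"turn":[0,0,0],"hand":1}]'>/dev/null
python3 - <<'E'
from h import *
gx,gy=yaw(188.3);go(fr(-gy,[0,0,-1]),[.449,.376,.038])
# refine rod from picture 0: top face of handle (z>.05), and rod end points in both views
for n,b in(("top",(140,265,186,372)),("side",(224,175,306,212))):
    p,d,C=load(n,0);m=np.zeros(d.shape,bool);m[b[1]:b[3],b[0]:b[2]]=1
    P=C[m&(C[...,2]>.035)&(C[...,2]<.07)]-[.449,.376,0];a=P@gx*1000;w=P@gy*1000;z=P[:,2]*1000
    k=(z>49);print(n,"along",np.percentile(a[k],[.5,1,99]),[ (i,[int(x) for x in np.percentile(w[k&(abs(a-i)<6)],[2,50,98])]) for i in(-38,-25,-10,5,20,35) if (k&(abs(a-i)<6)).sum()>5], "z",np.percentile(z[k],[50,98]), "tip a",a[(abs(w)<10)].max())
E
```

```text
t 12.9 pos [0.4479 0.3733 0.149 ] q [0.69 0.42 0.02 1.17 0.   0.55] F [-0.7  0.3 -0.7] w 0.0854 gf 0.0
 turn [-0.2  -0.34 -0.01] | offset before turn [ -2.1   2.9 111. ] | after [ -1.5   2.5 111. ]
top along [-43.7946 -43.5021 147.4579] [(-38, [-8, -1, 5]), (-25, [-6, -1, 4]), (-10, [-8, 0, 5]), (5, [-7, 0, 6]), (20, [-7, 0, 6]), (35, [-6, 0, 6])] z [52.6514 58.6424] tip a 157.4104804591608
side along [-47.304  -47.0795 136.9662] [(-38, [-5, 4, 10]), (-25, [-5, 3, 10]), (-10, [-6, 3, 14]), (5, [-5, 3, 10]), (20, [-4, 2, 8]), (35, [-5, 1, 11])] z [51.7734 57.5942] tip a 151.6715130787954
```

```bash

python3 -m handwheel '[{"offset":[-1,1,20],"turn":[0,-0.3,0],"hand":1},{"offset":[-1,1,30],"turn":[0,0,0],"hand":1},{"offset":[0,0,30],"turn":[0,0,0],"hand":1},{"offset":[0,0,20],"turn":[0,0,0],"hand":1},{"offset":[0,0,11],"turn":[0,0,0],"hand":1},{"offset":[0,0,0],"turn":[0,0,0],"hand":0}]' 60
python3 -m handwheel '[{"offset":[0,0,0],"turn":[0,0,0],"hand":0},{"offset":[0,0,0],"turn":[0,0,0],"hand":0},{"offset":[0,0,0],"turn":[0,0,0],"hand":0},{"offset":[0,0,0],"turn":[0,0,0],"hand":0},{"offset":[0,0,0],"turn":[0,0,0],"hand":0},{"offset":[0,0,0],"turn":[0,0,0],"hand":0},{"offset":[0,0,0],"turn":[0,0,0],"hand":0}]' 60
python3 -m handwheel '[{"offset":[0,0,-3],"turn":[0,0,0],"hand":0},{"offset":[0,0,-10],"turn":[0,0,0],"hand":0},{"offset":[0,0,-20],"turn":[0,0,0],"hand":0},{"offset":[0,0,-30],"turn":[0,0,0],"hand":0},{"offset":[0,0,-35],"turn":[0,0,0],"hand":0},{"offset":[0,0,-40],"turn":[0,0,0],"hand":0},{"offset":[0,0,-40],"turn":[0,0,0],"hand":0},{"offset":[0,0,-40],"turn":[0,0,0],"hand":0}]' 60
python3 -m handwheel '[{"offset":[0,0,-30],"turn":[0,0,0],"hand":0},{"offset":[0,0,-10],"turn":[0,0,0],"hand":0},{"offset":[0,0,0],"turn":[0,0,0],"hand":0}]'
python3 - <<'E'
from h import *
for n in("side","top"):
    p,d=camera(n);np.savez(f"{n}4.npz",p=p,d=d);cv2.imwrite(f"pics/{n}4.png",p[:,:,::-1])
    s=sense();R=Ro.from_rotvec(s["ee_rot"]).as_matrix();L=(cloud(n,d)-s["ee_pos"])@R*1000
    k=(d>0)&(L[...,0]>15)&(L[...,0]<200)&(abs(L[...,1])<25)&(abs(L[...,2]+8)<25);Q=L[k]
    print(n,len(Q),"x max",np.percentile(Q[:,0],[98,99.5,100]));
    for i in range(20,165,12):
        q=Q[abs(Q[:,0]-i)<6];print("  ",i,len(q),np.percentile(q[:,1],[5,50,95]).round(1),np.percentile(q[:,2],[5,50,95]).round(1)) if len(q)>3 else 0
E
```

```text
t: 13.5
ee_pos: [0.4515, 0.3766, 0.0409]
ee_rot: [-0.226, 3.13, -0.001]
wrist_force: [-0.8, -0.1, 1.0]
gripper_width: 0.0733
gripper_force: 0.0
t: 14.2
ee_pos: [0.4522, 0.3773, 0.0423]
ee_rot: [-0.226, 3.128, 0.001]
wrist_force: [-2.0, -2.1, 7.1]
gripper_width: 0.0129
gripper_force: 58.5
t: 15.0
ee_pos: [0.4506, 0.3766, 0.262]
ee_rot: [-0.226, 3.128, 0.001]
wrist_force: [1.1, -0.1, -1.3]
gripper_width: 0.0126
gripper_force: 58.5
t: 15.3
ee_pos: [0.4511, 0.3773, 0.3009]
ee_rot: [-0.226, 3.127, 0.002]
wrist_force: [0.1, -0.6, -1.5]
gripper_width: 0.0127
gripper_force: 58.5
side 268 x max [152.4934 155.7671 156.2036]
   20 36 [-12.2  -7.7   3.1] [-13.1  -6.1   3.8]
   32 35 [-10.6  -7.3  -0.6] [-13.1  -6.6   3.7]
   44 29 [-11.4  -6.2   3.1] [-12.2  -6.1   2.7]
   56 47 [-16.   -9.    0.3] [-16.6  -7.    5. ]
   68 13 [-6.5 -5.3 -1.9] [-7.5 -5.2 -2.3]
   80 16 [-8.2 -6.2  0.6] [-7.5 -4.5 -1.7]
   92 16 [-7.8 -2.7  0.9] [-7.4 -4.9  0. ]
   104 15 [-6.2 -3.3 -0.1] [-7.1 -4.8 -0.5]
   116 15 [-6.9 -2.9  1. ] [-7.6 -4.  -1. ]
   128 16 [-9.  -4.5  2.4] [-7.2 -4.4 -0.5]
   140 16 [-7.4 -2.2  0.8] [-7.5 -5.  -1.5]
   152 14 [-7.1 -3.4 -0.4] [-6.4 -4.8 -0.8]
top 683 x max [155.0491 158.6906 159.9113]
   20 82 [-7.8 -3.9  5.5] [-14.1 -11.4   2.7]
   32 88 [-7.4 -4.5  4.4] [-13.4 -11.4   1.4]
   44 86 [-7.7 -3.8  4.9] [-13.2 -10.5   4.1]
   56 100 [-13.5  -4.2   7.6] [-17.4 -14.   -3.1]
   68 37 [-4.1 -2.2  2.2] [-8.5 -5.6 -3. ]
   80 43 [-4.3 -1.6  2.2] [-7.3 -6.1 -1.2]
   92 36 [-4.3 -1.5  2.1] [-8.2 -6.3 -3.9]
   104 42 [-5.1 -2.1  2.7] [-9.1 -6.4 -3.2]
   116 39 [-5.  -2.4  2. ] [-8.6 -6.  -4. ]
   128 43 [-4.5 -1.6  2.5] [-8.3 -6.2 -2.4]
   140 40 [-4.3 -2.3  1.4] [-9.1 -6.6 -2.7]
   152 40 [-4.6 -1.6  2. ] [-8.6 -6.4 -2.3]
   164 7 [-2.3  0.1  2.1] [-6.9 -5.  -3.5]
```

```bash
cat > tube.py <<'E'
from h import *
from scipy.optimize import least_squares
def fit(n,i=0):
    b={"top":(355,282,384,330),"side":(258,270,312,310)}[n]
    p,d,C=load(n,i);S=cv2.cvtColor(p,cv2.COLOR_RGB2HSV)[...,1];m=np.zeros(d.shape,bool);m[b[1]:b[3],b[0]:b[2]]=1
    P=C[m&(S<50)&(p.max(2)>60)&(d>0)&(C[...,2]>.06)&(C[...,0]>.385)]
    def ax(q):f,y,x,e=q;return np.array([x,y,.13]),np.array([np.cos(e)*np.cos(f),np.cos(e)*np.sin(f),np.sin(e)])
    def res(q):
        M,a=ax(q);v=P-M;return np.r_[(np.linalg.norm(v-np.outer(v@a,a),axis=1)-.015)*1000,(q[3]-np.radians(35))*2000]
    r=least_squares(res,[-.04,-.112,.47,np.radians(35)],loss="soft_l1");M,a=ax(r.x);t=(P-M)@a
    print(n,len(P),"yaw",np.degrees(r.x[0]),"elev",np.degrees(r.x[3]),"M",M,"med|res|",np.median(abs(r.fun)),"t end mm",np.percentile(t,[95,98,99.5])*1000)
    return r.x
if __name__=="__main__":
    fit("top");fit("side")
E
python3 tube.py
```

```text
top 587 yaw -1.7172252690178937 elev 35.01388160243426 M [ 0.47   -0.1112  0.13  ] med|res| 0.8337803271603189 t end mm [0.4794 1.1601 2.0729]
side 682 yaw -2.466615009856872 elev 35.01798321355476 M [ 0.4747 -0.112   0.13  ] med|res| 0.9654464055873918 t end mm [-2.8383 -2.0583 -1.517 ]
```

```bash
cat >> h.py <<'E'
PHI=-2.1;_a,TY=yaw(PHI);ZT=_a*np.cos(np.radians(35))+np.array([0,0,np.sin(np.radians(35))]);MO=np.array([.472,-.1116,.130])
RT=np.c_[-ZT,TY,np.cross(-ZT,TY)]
def tcp_in(D):return MO+(D+.158)*ZT+.0028*RT[:,2]
E
python3 -c "
from h import *
print(RT,tcp_in(.04));go(RT,tcp_in(.04))"
```

```text
[[-0.8186  0.0366  0.5732]
 [ 0.03    0.9993 -0.021 ]
 [-0.5736  0.     -0.8192]] [ 0.6357 -0.1176  0.2413]
t 15.4 pos [0.4505 0.3767 0.2983] q [ 0.7   0.4   0.37  1.53 -0.    0.55] F [ 0.1  0.1 -1.6] w 0.013 gf 58.5
 turn [  3.13 -34.71  10.07] | offset before turn [-111.9 -515.8   57.9] | after [-133.7 -487.2  163.2]
```

```bash

python3 -m handwheel '[{"offset":[-4,-16,0],"turn":[0,0,0],"hand":0},{"offset":[-7,-32,0],"turn":[0,0,0],"hand":0},{"offset":[-9,-40,0],"turn":[0,0,0],"hand":0},{"offset":[-9,-40,0],"turn":[0,0,0],"hand":0},{"offset":[-9,-40,0],"turn":[0,0,0],"hand":0},{"offset":[-9,-40,0],"turn":[0,0,0],"hand":0},{"offset":[-9,-40,0],"turn":[0,0,0],"hand":0},{"offset":[-9,-40,0],"turn":[0,0,0],"hand":0}]'>/dev/null
python3 -m handwheel '[{"offset":[-9,-40,5],"turn":[0,0,0],"hand":0},{"offset":[-9,-40,5],"turn":[0,0,0],"hand":0},{"offset":[-9,-40,5],"turn":[0,0,0],"hand":0},{"offset":[-9,-40,8],"turn":[0,0,0],"hand":0},{"offset":[-9,-40,10],"turn":[0,0,0],"hand":0},{"offset":[-4,-20,10],"turn":[0,0,0],"hand":0},{"offset":[-2,-8,5],"turn":[0,0,0],"hand":0},{"offset":[0,0,0],"turn":[0,0,0],"hand":0}]'
python3 -m handwheel '[{"offset":[0,0,0],"turn":[0.5,-5,1.5],"hand":0},{"offset":[0,0,0],"turn":[0.5,-5,1.5],"hand":0},{"offset":[0,0,0],"turn":[0.5,-5,1.5],"hand":0},{"offset":[0,0,0],"turn":[0.5,-5,1.5],"hand":0},{"offset":[0,0,0],"turn":[0.5,-5,1.5],"hand":0},{"offset":[0,0,0],"turn":[0.5,-5,1.5],"hand":0},{"offset":[0,0,0],"turn":[0.2,-4.7,1],"hand":0},{"offset":[0,0,0],"turn":[0,0,0],"hand":0}]'
python3 -c "
from h import *
go(RT,tcp_in(.04))"
```

```text
t: 17.0
ee_pos: [0.6394, -0.1176, 0.2504]
ee_rot: [-0.225, 3.132, 0.001]
wrist_force: [-0.6, 1.9, -1.4]
gripper_width: 0.0128
gripper_force: 58.7
t: 17.8
ee_pos: [0.6369, -0.115, 0.2503]
ee_rot: [0.043, 2.53, -0.016]
wrist_force: [-1.2, 0.0, -1.6]
gripper_width: 0.0125
gripper_force: 58.7
t 17.8 pos [ 0.6369 -0.115   0.2503] q [-0.23  0.03 -0.43  0.51  0.11 -0.16] F [-1.2  0.  -1.6] w 0.0125 gf 58.7
 turn [ 0.01 -0.    0.16] | offset before turn [ 6.1 -2.7  6.7] | after [ 6.1 -2.7  6.7]
```

```bash

python3 -m handwheel '[{"offset":[7,-1,3],"turn":[0,0,0.1],"hand":0},{"offset":[8,-1.5,3.5],"turn":[0,0,0],"hand":0},{"offset":[6,0,0],"turn":[0,0,0],"hand":0},{"offset":[0,0,0],"turn":[0,0,0],"hand":0}]'
cat > rel.py <<'E'
import sys
from h import *
i=sys.argv[1]
go(RT,tcp_in(.025))
for n in("side","top"):
    p,d=camera(n);np.savez(f"{n}{i}.npz",p=p,d=d);cv2.imwrite(f"pics/{n}{i}.png",p[:,:,::-1])
    L=(cloud(n,d)-MO)@np.c_[ZT,TY,np.cross(ZT,TY)]*1000   # along, side, perp-up(-?)
    S=cv2.cvtColor(p,cv2.COLOR_RGB2HSV)[...,1]
    for nm,a0,a1,r in(("tube",-55,-3,19),("rod",35,115,10)):
        k=(d>0)&(L[...,0]>a0)&(L[...,0]<a1)&(abs(L[...,1])<r)&(abs(L[...,2])<r)&(S<60);Q=L[k]
        from scipy.optimize import least_squares
        R0=15 if nm=="tube" else 4
        f=lambda q:np.hypot(Q[:,1]-q[0]-q[2]*(Q[:,0]-Q[:,0].mean())/100,Q[:,2]-q[1]-q[3]*(Q[:,0]-Q[:,0].mean())/100)-R0
        if len(Q)<20: print(n,nm,len(Q));continue
        s=least_squares(f,[0,0,0,0],loss="soft_l1");c=s.x;g=-Q[:,0].mean()/100
        print(n,nm,len(Q),"side,perp at mouth",(c[:2]+c[2:]*g).round(1),"at mean",c[:2].round(1),"slope mm/100",c[2:].round(1),"along",np.percentile(Q[:,0],[1,99]).round(1))
    k=(d>0)&(L[...,0]>5)&(L[...,0]<120)&(np.hypot(L[...,1],L[...,2])<9);print("  tip along min",np.percentile(L[k][:,0],[1,3]))
E
python3 rel.py 5
```

```text
t: 18.2
ee_pos: [0.6261, -0.119, 0.2339]
ee_rot: [0.046, 2.531, -0.016]
wrist_force: [0.1, 0.2, -1.0]
gripper_width: 0.0131
gripper_force: 58.7
t 18.2 pos [ 0.6261 -0.119   0.2339] q [-0.24  0.02 -0.48  0.47  0.12 -0.17] F [ 0.1  0.2 -1. ] w 0.0131 gf 58.7
 turn [-0.07 -0.03  0.03] | offset before turn [ 3.   1.7 -0.6] | after [ 3.   1.7 -0.6]
side tube 341 side,perp at mouth [ 0.3 -0.9] at mean [-0.1 -1.4] slope mm/100 [1.4 1.7] along [-54.3  -3.5]
side rod 143 side,perp at mouth [-3.3 -0.6] at mean [-3.2 -1.5] slope mm/100 [ 0.1 -1.2] along [ 36.  113.5]
  tip along min [28.7828 31.2458]
top tube 6
top rod 0Traceback (most recent call last):
  File "rel.py", line 17, in <module>
    k=(d>0)&(L[...,0]>5)&(L[...,0]<120)&(np.hypot(L[...,1],L[...,2])<9);print("  tip along min",np.percentile(L[k][:,0],[1,3]))
                                                                                                ~~~~~~~~~~~~~^^^^^^^^^^^^^^^^^
    return _quantile_unchecked(
        a, q, axis, out, overwrite_input, method, keepdims, weights)
    return _ureduce(a,
                    func=_quantile_ureduce_func,
    ...<5 lines>...
                    overwrite_input=overwrite_input,
                    method=method)
    r = func(a, **kwargs)
    result = _quantile(arr,
                       quantiles=q,
    ...<2 lines>...
                       out=out,
                       weights=wgt)
    slices_having_nans = np.isnan(arr[-1, ...])
                                  ~~~^^^^^^^^^
IndexError: index -1 is out of bounds for axis 0 with size 0
```

```bash
sed -i 's/("side","top")/("side",)/' rel.py
python3 -m handwheel '[{"offset":[0,2,0.2],"turn":[0,0,0],"hand":0},{"offset":[0,1.5,0.2],"turn":[0,0,0],"hand":0},{"offset":[0,0,0],"turn":[0,0,0],"hand":0},{"offset":[0,0,0],"turn":[0,0,0],"hand":0}]' >/dev/null
python3 rel.py 6; python3 - <<'E'
import cv2
a=cv2.imread("pics/side6.png")[190:320,240:400];cv2.imwrite("pics/c6.png",cv2.resize(a,(720,585),interpolation=cv2.INTER_CUBIC))
E
```

```text
t 18.7 pos [ 0.627  -0.1154  0.2345] q [-0.24  0.02 -0.48  0.47  0.11 -0.16] F [-0.2  0.3 -2.2] w 0.0126 gf 58.7
 turn [-0.08  0.08  0.05] | offset before turn [ 3.9 -1.9 -0.6] | after [ 3.9 -1.9 -0.5]
side tube 338 side,perp at mouth [-0.4 -0.7] at mean [-0.1 -1.2] slope mm/100 [-1.3  2. ] along [-54.5  -3.4]
side rod 149 side,perp at mouth [-0.  -1.2] at mean [ 0.5 -1.6] slope mm/100 [ 0.7 -0.5] along [ 35.6 114.4]
  tip along min [30.1332 33.17  ]
```

View pics/c6.png

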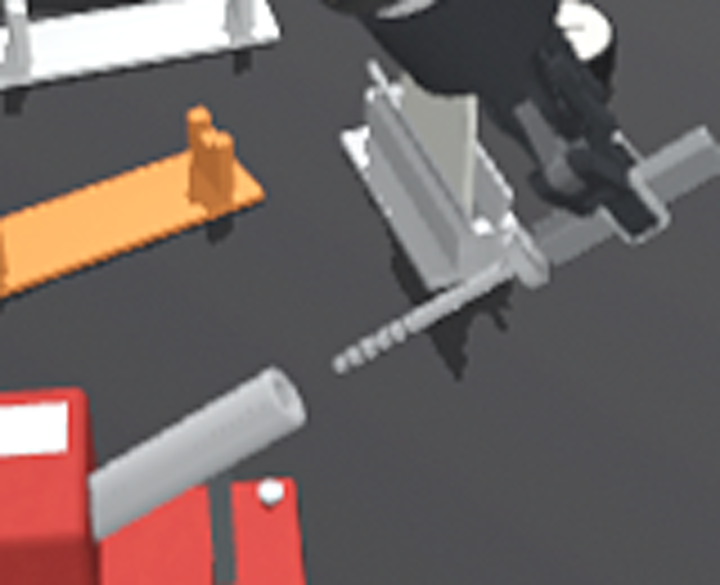

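The rod's axis lines up with the bore: tip at crop (338,365), mouth at (288,395). I'll enter slowly and watch the force.

```bash

python3 -m handwheel '[{"offset":[6,0,0],"turn":[0,0,0],"hand":0},{"offset":[8,0,0],"turn":[0,0,0],"hand":0},{"offset":[8,0,0],"turn":[0,0,0],"hand":0},{"offset":[6,0,0],"turn":[0,0,0],"hand":0},{"offset":[6,0,0],"turn":[0,0,0],"hand":0},{"offset":[6,0,0],"turn":[0,0,0],"hand":0},{"offset":[0,0,0],"turn":[0,0,0],"hand":0}]'
python3 rel.py 7
```

```text
t: 19.45
ee_pos: [0.5934, -0.1142, 0.2108]
ee_rot: [0.046, 2.53, -0.017]
wrist_force: [-0.1, -0.6, -0.9]
gripper_width: 0.0126
gripper_force: 58.7
t 19.45 pos [ 0.5934 -0.1142  0.2108] q [-0.25 -0.03 -0.59  0.41  0.12 -0.18] F [-0.1 -0.6 -0.9] w 0.0126 gf 58.7
 turn [-0.08  0.03  0.03] | offset before turn [-37.2  -1.8  -0.7] | after [-37.2  -1.8  -0.7]
side tube 334 side,perp at mouth [ 0.2 -0.9] at mean [-0.  -1.3] slope mm/100 [0.6 1.3] along [-54.6  -3.5]
side rod 196 side,perp at mouth [-3.6  2.5] at mean [-3.3  2.6] slope mm/100 [0.4 0.1] along [ 36.8 114. ]
  tip along min [6.2696 8.9634]
```

```bash

python3 -m handwheel '[{"offset":[8,0,0],"turn":[0,0,0],"hand":0},{"offset":[10,0,0],"turn":[0,0,0],"hand":0},{"offset":[10,0,0],"turn":[0,0,0],"hand":0},{"offset":[8,0,0],"turn":[0,0,0],"hand":0},{"offset":[0,0,0],"turn":[0,0,0],"hand":0}]'
python3 -c "
from h import *
go(RT,tcp_in(-.1))"
```

```text
t: 20.0
ee_pos: [0.5634, -0.1131, 0.1897]
ee_rot: [0.047, 2.53, -0.016]
wrist_force: [0.5, -0.2, -1.2]
gripper_width: 0.0126
gripper_force: 58.7
t 20.0 pos [ 0.5634 -0.1131  0.1897] q [-0.27 -0.07 -0.69  0.35  0.13 -0.19] F [ 0.5 -0.2 -1.2] w 0.0126 gf 58.7
 turn [-0.08 -0.    0.02] | offset before turn [51.1 -1.8 -0.7] | after [51.1 -1.8 -0.8]
```

```bash

python3 -m handwheel '[{"offset":[8,0,0],"turn":[0,0,0],"hand":0},{"offset":[10,0,0],"turn":[0,0,0],"hand":0},{"offset":[10,0,0],"turn":[0,0,0],"hand":0},{"offset":[8,0,0],"turn":[0,0,0],"hand":0},{"offset":[4,0,0],"turn":[0,0,0],"hand":0},{"offset":[0,0,0],"turn":[0,0,0],"hand":0}]'
python3 -m handwheel '[{"offset":[2,0,0],"turn":[0,0,0],"hand":0},{"offset":[1.5,0,0],"turn":[0,0,0],"hand":0},{"offset":[0,0,0],"turn":[0,0,0],"hand":0}]'
python3 -m handwheel '[{"offset":[1.5,0,0],"turn":[0,0,0],"hand":0},{"offset":[1,0,0],"turn":[0,0,0],"hand":0},{"offset":[0,0,0],"turn":[0,0,0],"hand":0}]'
python3 -c "
from h import *
go(RT,tcp_in(-.1))"
```

```text
t: 20.6
ee_pos: [0.5315, -0.1121, 0.1673]
ee_rot: [0.046, 2.53, -0.017]
wrist_force: [0.0, -0.4, -0.3]
gripper_width: 0.0128
gripper_force: 58.7
t: 20.9
ee_pos: [0.5292, -0.112, 0.1657]
ee_rot: [0.046, 2.529, -0.017]
wrist_force: [0.0, 0.2, -0.9]
gripper_width: 0.0128
gripper_force: 58.7
t: 21.2
ee_pos: [0.527, -0.1119, 0.1642]
ee_rot: [0.046, 2.529, -0.017]
wrist_force: [-0.3, -0.1, -1.0]
gripper_width: 0.0127
gripper_force: 58.7
t 21.2 pos [ 0.527  -0.1119  0.1642] q [-0.29 -0.12 -0.8   0.29  0.14 -0.21] F [-0.3 -0.1 -1. ] w 0.0127 gf 58.7
 turn [-0.08  0.07  0.04] | offset before turn [ 6.6 -1.7 -0.8] | after [ 6.6 -1.7 -0.7]
```

```bash
F(){ python3 -c "
from plant import *
import numpy as np,sys
s=sense();f=np.linalg.norm(s['wrist_force']);print(f,s['ee_pos']);sys.exit(f>6)"; }
python3 -m handwheel '[{"offset":[1.5,0,0],"turn":[0,0,0],"hand":0},{"offset":[1.5,0,0],"turn":[0,0,0],"hand":0},{"offset":[0,0,0],"turn":[0,0,0],"hand":0}]' >/dev/null; F &&
python3 -m handwheel '[{"offset":[1,0,0],"turn":[0,0,0],"hand":0},{"offset":[0.5,0,0],"turn":[0,0,0],"hand":0},{"offset":[0,0,0],"turn":[0,0,0],"hand":0}]' >/dev/null&& F &&
python3 -m handwheel '[{"offset":[1,0,0],"turn":[0,0,0],"hand":0},{"offset":[0.5,0,0],"turn":[0,0,0],"hand":0},{"offset":[0,0,0],"turn":[0,0,0],"hand":0}]' >/dev/null&& F &&
python3 -m handwheel '[{"offset":[1,0,0],"turn":[0,0,0],"hand":0},{"offset":[0.5,0,0],"turn":[0,0,0],"hand":0},{"offset":[0,0,0],"turn":[0,0,0],"hand":0}]' >/dev/null&& F
python3 -c "
from h import *
go(RT,tcp_in(-.1))"
```

```text
1.3970113687672443 [ 0.52441701 -0.11178904  0.16234213]
t 21.5 pos [ 0.5244 -0.1118  0.1623] q [-0.29 -0.12 -0.81  0.29  0.14 -0.21] F [-0.5  0.4 -1.2] w 0.0129 gf 58.7
 turn [-0.08  0.06  0.04] | offset before turn [ 3.5 -1.7 -0.8] | after [ 3.5 -1.7 -0.8]False
```

```bash
F(){ python3 -c "
from plant import *
import numpy as np,sys
s=sense();f=np.linalg.norm(s['wrist_force']);print(f,s['ee_pos']);sys.exit(int(f>6))"; }
python3 -m handwheel '[{"offset":[1,0,0],"turn":[0,0,0],"hand":0},{"offset":[0.5,0,0],"turn":[0,0,0],"hand":0},{"offset":[0,0,0],"turn":[0,0,0],"hand":0}]' >/dev/null; F &&
python3 -m handwheel '[{"offset":[1,0,0],"turn":[0,0,0],"hand":0},{"offset":[0.5,0,0],"turn":[0,0,0],"hand":0},{"offset":[0,0,0],"turn":[0,0,0],"hand":0}]' >/dev/null&& F &&
python3 -m handwheel '[{"offset":[1,0,0],"turn":[0,0,0],"hand":0},{"offset":[0.5,0,0],"turn":[0,0,0],"hand":0},{"offset":[0,0,0],"turn":[0,0,0],"hand":0}]' >/dev/null&& F &&
python3 -m handwheel '[{"offset":[1,0,0],"turn":[0,0,0],"hand":0},{"offset":[0.5,0,0],"turn":[0,0,0],"hand":0},{"offset":[0,0,0],"turn":[0,0,0],"hand":0}]' >/dev/null&& F
python3 -c "
from h import *
go(RT,tcp_in(-.1))
p,d=camera('side');cv2.imwrite('pics/c8.png',cv2.resize(p[220:310,240:360,::-1],(720,540),interpolation=cv2.INTER_CUBIC))"
```

```text
1.7156976701665851 [ 0.52338407 -0.11178817  0.16167498]
1.4352292673284694 [ 0.52220928 -0.11173203  0.16083445]
6.4903272596320205 [ 0.52193838 -0.11183011  0.16100064]
t 22.4 pos [ 0.5219 -0.1118  0.161 ] q [-0.29 -0.13 -0.82  0.28  0.15 -0.21] F [ 6.5 -0.3 -0.1] w 0.013 gf 58.5
 turn [-0.09  0.21  0.06] | offset before turn [ 0.7 -1.6 -0.4] | after [ 0.7 -1.6 -0.4]
```

View pics/c8.png

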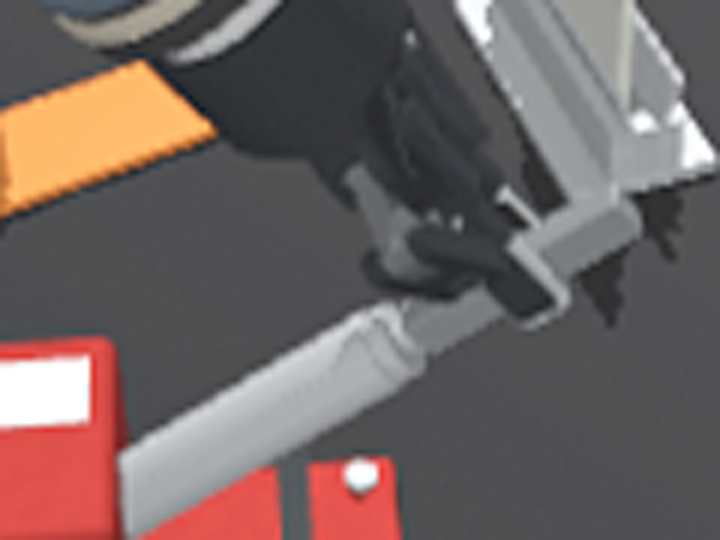

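The collar meets the mouth at crop (390,345), with 6.5 N at the expected depth. One small extra nudge, then I'll draw it straight out.

```bash

python3 -m handwheel '[{"offset":[0.8,0,0],"turn":[0,0,0],"hand":0},{"offset":[0,0,0],"turn":[0,0,0],"hand":0},{"offset":[0,0,0],"turn":[0,0,0],"hand":0}]'
python3 -m handwheel '[{"offset":[-4,0,0],"turn":[0,0,0],"hand":0},{"offset":[-8,0,0],"turn":[0,0,0],"hand":0},{"offset":[-12,0,0],"turn":[0,0,0],"hand":0},{"offset":[-15,0,0],"turn":[0,0,0],"hand":0},{"offset":[-15,0,0],"turn":[0,0,0],"hand":0},{"offset":[-15,0,0],"turn":[0,0,0],"hand":0},{"offset":[-15,0,0],"turn":[0,0,0],"hand":0},{"offset":[-15,0,0],"turn":[0,0,0],"hand":0}]'
python3 -m handwheel '[{"offset":[-15,0,0],"turn":[0,0,0],"hand":0},{"offset":[-15,0,0],"turn":[0,0,0],"hand":0},{"offset":[-15,0,0],"turn":[0,0,0],"hand":0},{"offset":[-10,0,0],"turn":[0,0,0],"hand":0},{"offset":[0,0,0],"turn":[0,0,0],"hand":0}]'
python3 - <<'E'
from h import *
R=fr(-SX,[0,0,-1]);print("tool x",R[:,0])
RD=ST+.03*SX+[0,0,.09];tcp=RD-.158*SY+[0,0,-.0028]
print(tcp);go(R,tcp+[0,0,.18])
E
```

```text
t: 22.75
ee_pos: [0.5218, -0.1118, 0.1611]
ee_rot: [0.045, 2.526, -0.017]
wrist_force: [9.8, 0.2, 0.4]
gripper_width: 0.0129
gripper_force: 58.4
t: 23.55
ee_pos: [0.6019, -0.1146, 0.2167]
ee_rot: [0.046, 2.53, -0.017]
wrist_force: [-0.5, -0.6, -1.0]
gripper_width: 0.0131
gripper_force: 58.9
t: 24.05
ee_pos: [0.6473, -0.1162, 0.2487]
ee_rot: [0.046, 2.528, -0.017]
wrist_force: [-0.6, 0.9, -1.7]
gripper_width: 0.013
gripper_force: 58.9
tool x [ 0.2267 -0.974   0.    ]
[0.6555 0.0274 0.0872]
t 24.05 pos [ 0.6473 -0.1162  0.2487] q [-0.23  0.05 -0.41  0.5   0.11 -0.16] F [-0.6  0.9 -1.7] w 0.013 gf 58.9
 turn [ -32.18   24.46 -101.44] | offset before turn [-13.2 143.8 -13.7] | after [-138.   -40.5  -18.5]
```

```bash
python3 - <<'E'
from h import *
R=fr(SX,[0,0,-1]);RD=ST+.03*SX+[0,0,.09];tcp=RD-.158*SY+[0,0,-.0028]
go(R,tcp+[.0,0,.16])
E
python3 -m handwheel '[{"offset":[-3,0,-5],"turn":[0,5,0],"hand":0},{"offset":[0,0,-5],"turn":[0,5,0],"hand":0},{"offset":[0,0,-5],"turn":[0,5,0],"hand":0},{"offset":[0,0,-5],"turn":[0,5,0],"hand":0},{"offset":[0,0,-5],"turn":[0,5,0],"hand":0},{"offset":[0,0,0],"turn":[0,5,0],"hand":0},{"offset":[0,0,0],"turn":[0,5,0],"hand":0},{"offset":[0,0,0],"turn":[0,0,0],"hand":0}]' >/dev/null
python3 - <<'E'
from h import *
R=fr(SX,[0,0,-1]);RD=ST+.03*SX+[0,0,.09];tcp=RD-.158*SY+[0,0,-.0028]
go(R,tcp+[.0,0,.16])
E
```

```text
t 24.05 pos [ 0.6473 -0.1162  0.2487] q [-0.23  0.05 -0.41  0.5   0.11 -0.16] F [-0.6  0.9 -1.7] w 0.013 gf 58.9
 turn [22.8  29.99 72.33] | offset before turn [ -1.7 143.8   2.7] | after [138.   40.5   1.5]
t 24.85 pos [ 0.6391 -0.1158  0.269 ] q [-0.18  0.56  0.54  1.55 -0.   -0.14] F [ 0.6  0.7 -2.1] w 0.0127 gf 58.8
 turn [-0.24 -0.22 74.81] | offset before turn [-11.3 143.7  21.6] | after [135.8  48.5  21.8]
```

```bash

python3 -m handwheel '[{"offset":[0,0,0],"turn":[0,0,4],"hand":0},{"offset":[0,0,0],"turn":[0,0,6.5],"hand":0},{"offset":[0,0,0],"turn":[0,0,6.5],"hand":0},{"offset":[0,0,0],"turn":[0,0,6.5],"hand":0},{"offset":[0,0,0],"turn":[0,0,6.5],"hand":0},{"offset":[0,0,0],"turn":[0,0,6.5],"hand":0},{"offset":[0,0,0],"turn":[0,0,6.5],"hand":0},{"offset":[0,0,0],"turn":[0,0,6.5],"hand":0}]'>/dev/null
python3 -m handwheel '[{"offset":[0,0,0],"turn":[0,0,6.5],"hand":0},{"offset":[0,0,0],"turn":[0,0,6.5],"hand":0},{"offset":[0,0,0],"turn":[0,0,6.5],"hand":0},{"offset":[0,0,0],"turn":[0,0,4.5],"hand":0},{"offset":[0,0,0],"turn":[0,0,1.3],"hand":0},{"offset":[0,0,0],"turn":[0,0,0],"hand":0}]'>/dev/null
python3 -m handwheel '[{"offset":[8,13,0],"turn":[0,0,0],"hand":0},{"offset":[18,15,0],"turn":[0,0,0],"hand":0},{"offset":[25,15,0],"turn":[0,0,0],"hand":0},{"offset":[25,10,0],"turn":[0,0,0],"hand":0},{"offset":[25,5,0],"turn":[0,0,0],"hand":0},{"offset":[22,0,0],"turn":[0,0,0],"hand":0},{"offset":[12,0,0],"turn":[0,0,0],"hand":0},{"offset":[0,0,0],"turn":[0,0,0],"hand":0}]'>/dev/null
cat > fin.py <<'E'
import sys
from h import *
i=sys.argv[1];s=sense();R=Ro.from_rotvec(s["ee_rot"]).as_matrix();ST0=ST
RD=ST+.03*SX+[0,0,.09];go(fr(SX,[0,0,-1]),RD-.158*SY+[0,0,-.0028])
for n in("side","top"):
    p,d=camera(n);np.savez(f"{n}{i}.npz",p=p,d=d);cv2.imwrite(f"pics/{n}{i}.png",p[:,:,::-1]);C=cloud(n,d)
    L=(C-s["ee_pos"])@R*1000;k=(d>0)&(L[...,0]>65)&(L[...,0]<165)&(abs(L[...,1])<12)&(abs(L[...,2]+2.8)<12);P=(C[k]-ST)@np.c_[SX,SY,[0,0,1]]*1000
    if len(P)>10:
        print(n,"probe n",len(P),"a",np.percentile(P[:,0],[5,50,95]).round(1),"tip w",np.percentile(P[:,1],[99,100]).round(1),"z",np.percentile(P[:,2],[5,50,95]).round(1));print("   dir",pca(P)[1][0])
    Q=(C-ST)@np.c_[SX,SY,[0,0,1]]*1000;m=(d>0)&(abs(Q[...,0])<12)&(Q[...,2]>75)&(Q[...,2]<140)&(abs(Q[...,1])<65);m&=~k
    if m.sum()>10:print("   plate",m.sum(),"a",np.percentile(Q[m][:,0],[5,50,95]).round(1),"w",np.percentile(Q[m][:,1],[1,99]).round(1),"z",np.percentile(Q[m][:,2],98).round(1))
E
python3 fin.py 9
```

```text
t 27.05 pos [0.6639 0.0299 0.2723] q [ 0.05  0.59  0.6   1.58 -0.    1.39] F [-0.7 -0.4 -1.5] w 0.0125 gf 58.9
 turn [0.09 0.11 0.14] | offset before turn [ -0.2  -9.  185.1] | after [ -0.6  -8.7 185.1]
side probe n 15 a [35.2 38.  41.2] tip w [-2.6 -2.1] z [273.3 277.3 278.5]
   dir [0.0946 0.9906 0.0984]
   plate 309 a [-1.8 -0.2  3.7] w [-49.4  48.8] z 128.5
```

```bash

python3 -m handwheel '[{"offset":[0,0,12],"turn":[0,0,0],"hand":0},{"offset":[0,0,24],"turn":[0,0,0],"hand":0},{"offset":[0,0,30],"turn":[0,0,0],"hand":0},{"offset":[0,0,30],"turn":[0,0,0],"hand":0},{"offset":[0,0,30],"turn":[0,0,0],"hand":0},{"offset":[0,0,28],"turn":[0,0,0],"hand":0},{"offset":[0,-3,20],"turn":[0,0,0],"hand":0},{"offset":[0,-3,9],"turn":[0,0,0.1],"hand":0}]'>/dev/null
python3 -m handwheel '[{"offset":[0,-2,2],"turn":[0,0,0],"hand":0},{"offset":[0,0,0],"turn":[0,0,0],"hand":0},{"offset":[0,0,0],"turn":[0,0,0],"hand":0}]'
python3 fin.py 10; python3 - <<'E'
import cv2,numpy as np
a=cv2.imread("pics/side10.png")[150:290,260:440];b=cv2.imread("pics/top10.png")[140:340,140:460]
o=np.zeros((600,720,3),np.uint8);o[:350,:450]=cv2.resize(a,(450,350));o[350:,:400]=cv2.resize(b,(400,250));cv2.imwrite("pics/c10.png",o)
E
```

```text
t: 28.25
ee_pos: [0.6574, 0.0265, 0.0884]
ee_rot: [1.954, 2.455, 0.001]
wrist_force: [0.2, -0.3, -1.1]
gripper_width: 0.0127
gripper_force: 58.9
t 28.25 pos [0.6574 0.0265 0.0884] q [ 0.04  0.6   0.15  1.12 -0.    1.39] F [ 0.2 -0.3 -1.1] w 0.0127 gf 58.9
 turn [ 0.16  0.13 -0.13] | offset before turn [ 1.4 -1.6  1.2] | after [ 1.4 -1.6  1.2]
side probe n 49 a [29.2 31.9 35.6] tip w [-5.9 -4.2] z [88.5 93.4 95.6]
   dir [ 0.0233 -0.9997  0.0019]
   plate 309 a [-1.7 -0.3  4. ] w [-50.6  48.8] z 128.4
   plate 171 a [-4.  -3.2  1.9] w [ 0.8 52.6] z 130.2
```

View pics/c10.png

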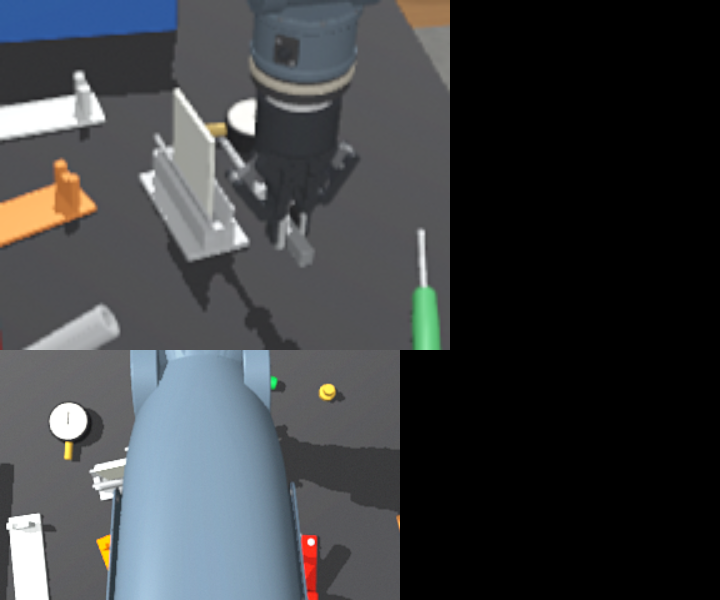

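The plate stands in the slot and the rod lies level along its front face, with the tip near the plate's middle. A last small trim, then I'll hold still and hand in.

```bash

python3 -m handwheel '[{"offset":[2,-1,1],"turn":[0,0,0],"hand":0},{"offset":[0,0,0],"turn":[0,0,0],"hand":0},{"offset":[0,0,0],"turn":[0,0,0],"hand":0},{"offset":[0,0,0],"turn":[0,0,0],"hand":0},{"offset":[0,0,0],"turn":[0,0,0],"hand":0},{"offset":[0,0,0],"turn":[0,0,0],"hand":0}]'
python3 fin.py 11; python3 -c "
from plant import *
print(finish_job())"
```

```text
t: 28.95
ee_pos: [0.6552, 0.0284, 0.086]
ee_rot: [1.955, 2.457, -0.001]
wrist_force: [-0.1, -0.3, -2.0]
gripper_width: 0.0129
gripper_force: 58.9
t 28.95 pos [0.6552 0.0284 0.086 ] q [ 0.04  0.6   0.14  1.11 -0.    1.39] F [-0.1 -0.3 -2. ] w 0.0129 gf 58.9
 turn [ 0.05  0.11 -0.12] | offset before turn [-1.   0.1 -1.2] | after [-1.   0.1 -1.2]
side probe n 46 a [27.  30.  34.6] tip w [-1.9 -1. ] z [86.2 90.6 93.8]
   dir [ 0.0101 -0.9999  0.0061]
   plate 314 a [-1.6 -0.3  3.6] w [-50.1  48.1] z 128.8
   plate 165 a [-4.1 -3.2  1.8] w [ 2.7 52.8] z 130.0
the job is handed in; nothing more can be done
None
```

I handed the job in at about 29 s: the plate stands upright in the stand's slot, the rod went in until its collar met the tube mouth (about 10 N) and was drawn right out, and the arm holds it still and level with its tip within about 2 mm of the reading point.

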